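# File two steel coupons by length and hold the third in the resistance tester

### The job

Three steel coupons that differ only in length stand in the grey transfer block. First file the short one fully home in a free slot of the rack's low row and the middle one fully home in a free slot of its high row; then pass the long one foot first through the slot in the tester's white guard plate, press the sprung contact carriage below gently down by about 10 mm, and finish while still gripping it and holding it pressed there. Leave the coupons already filed, the vial and the beaker as they stand.

Things in the scene. Friction and masses are not known exactly. Their poses are not given: they have to be found in the camera images.
- short_coupon_grip (a point): centre of the grip of the short coupon, 66 mm above its foot. Coupon: steel strip 6 mm thick (own x), 24 mm wide (y), 44 mm long, under a white grip 14 x 30 x 44 mm high (z up); its last 6 mm are bevelled to 3 x 20 mm. About 60 g (0.7 to 1.4 times). Starts upright in one of the transfer block's pockets
- middle_coupon_grip (a point): centre of the grip of the middle coupon, 90 mm above its foot. Coupon: steel strip 6 mm thick (own x), 24 mm wide (y), 68 mm long, under a white grip 14 x 30 x 44 mm high (z up); its last 6 mm are bevelled to 3 x 20 mm. About 81 g (0.7 to 1.4 times). Starts upright in one of the transfer block's pockets
- long_coupon_grip (a point): centre of the grip of the long coupon, 114 mm above its foot. Coupon: steel strip 6 mm thick (own x), 24 mm wide (y), 92 mm long, under a white grip 14 x 30 x 44 mm high (z up); its last 6 mm are bevelled to 3 x 20 mm. About 103 g (0.7 to 1.4 times). Starts upright in one of the transfer block's pockets
- transfer_block: fixed grey block 60 x 180 x 38 mm, origin under its centre, z up. Three pockets 60 mm apart along its y (8 mm in x, 26 mm in y, 30 mm deep, floor 8 mm above the bench): the three coupons stand on their feet in them, in any order, axes along the block's; the longer the coupon, the higher its grip stands
- rack: fixed light grey two-step rack, 107 x 160 mm, origin under its centre. Front step (-x): 50 mm high, for short coupons, slots at x -28.5 mm; rear step: 74 mm high, for middle ones, slots at x +31.5 mm; wall between at x +9.5 mm. Three through slots a step at y -48, 0, +48 mm, 10 mm (x) by 28 mm (y). Home: the grip stands flat on its step. One slot a row is taken
- low_slot1 (a point): centre of the mouth of a free slot in the rack's low front row, in the deck's surface; axes as the rack's
- low_slot2 (a point): centre of the mouth of a free slot in the rack's low front row, in the deck's surface; axes as the rack's
- high_slot0 (a point): centre of the mouth of a free slot in the rack's high rear row, in the deck's surface; axes as the rack's
- high_slot1 (a point): centre of the mouth of a free slot in the rack's high rear row, in the deck's surface; axes as the rack's
- tester_slot (a point): centre of the black-framed slot's mouth in the white guard plate on top of the fixed tester (150 x 130 mm, 125 mm high); z up, y along the slot. Slot 8 mm (x) by 26 mm (y), 2 mm wider than the coupon each way, in a plate 10 mm thick, open below. Clear panes at front and sides; screen and keys lie flat behind it (+x)
- carriage (a joint): travel in m of the black contact carriage inside the tester: 0 at rest, with its flat top 68 mm below the slot's mouth, up to 0.014 pressed down on its stop. Spring: about 3.5 N to start it, 9 N at the stop; it rises again when let go
- long_coupon: the long coupon again, origin at the middle of its foot
- short_coupon: the short coupon again, origin at the middle of its foot
- middle_coupon: the middle coupon again, origin at the middle of its foot
- filed_short: the short coupon that already stands home in the low row (slot at rack y = +48 mm), origin at its foot; leave it
- filed_middle: the middle coupon that already stands home in the high row (slot at rack y = -48 mm), origin at its foot; leave it
- vial: amber glass vial, 28 mm wide, 64 mm high, standing behind the block, origin under its centre; leave it
- the_beaker: white graduated beaker, 66 mm wide, 77 mm high, standing, origin under its centre; leave it
Not all that is in view belongs to the job. Leave any red look-alike of the short_coupon alone.

How it is judged (in metres and radians):
On the way, in this order (a step that is already met when the one before it is completed fails the run):
1. the short coupon stands home and released in the low row, the middle one in the high row (x of short_coupon_grip in the frame of rack between -0.0355 and -0.0215 m and y of short_coupon_grip in the frame of rack between -0.058 and 0.058 m and z of short_coupon_grip in the frame of rack between 0.068 and 0.076 m and angle between each of short_coupon_grip, middle_coupon_grip's own z axis and vertical below 0.08 rad and x of middle_coupon_grip in the frame of rack between 0.0245 and 0.0385 m and y of middle_coupon_grip in the frame of rack between -0.058 and 0.058 m and z of middle_coupon_grip in the frame of rack between 0.092 and 0.1 m and contact force between the fingers and short_coupon below 0.3 N and contact force between the fingers and middle_coupon below 0.3 N), for 0.2 s.
2. the long coupon, in the fingers, reaches through the tester's slot and holds the carriage at least 7 mm down (value of joint carriage above 0.007 m and x of long_coupon_grip in the frame of tester_slot between -0.006 and 0.006 m and y of long_coupon_grip in the frame of tester_slot between -0.006 and 0.006 m and z of long_coupon_grip in the frame of tester_slot below 0.042 m and angle between long_coupon_grip's own z axis and vertical below 0.08 rad and angle between the y axis of long_coupon_grip and the y axis of tester_slot, either way round below 0.15 rad and contact force between long_coupon and carriage above 1 N and contact force between the fingers and long_coupon above 2 N), for 0.3 s.
At the end, for the whole second after the job is handed in: Short coupon released in the low row and middle in the high row, upright, grips flat on the step (4 mm). Long coupon gripped, at rest, upright (0.08 rad) in the tester's slot (centre within 6 mm), its foot keeping the carriage at least 7 mm down (all of step 1 and all of step 2 and linear speed of long_coupon below 0.02 m/s and velocity of joint carriage between -0.01 and 0.01 m/s); the arm keeps its last pose, push and grip.
It fails at once if the long coupon is driven onto the contact carriage with more than 30 N (contact force between long_coupon and carriage above 30 N).
It fails at once if a coupon already filed is disturbed (moved 10 mm) (distance of any of filed_short, filed_middle from where it was at the start of the episode above 0.01 m).
It fails at once if the vial or the beaker is pushed (20 mm) or tipped (distance of any of vial, the_beaker from where it was at the start of the episode above 0.02 m or angle between any of vial, the_beaker's own z axis and vertical above 0.4 rad).
It also fails if it takes over 72 s, if anything falls off the work surface, if the arm or the gripper's body presses on something with over 40 N, if the wrist force passes 120 N, or if a joint passes its speed limit or range.

### The arm

A 6-joint arm with a two-finger parallel gripper is mounted at the origin on a cart in front of the work surface, level with it; the furniture and walls round the work are solid. World frame = base frame: x ahead of the robot, y to its left, z up, the work surface at z = 0. Lengths are in m, angles in degrees, forces in N, time in s.
With the tool pointing down it reaches from about 0.35 to 0.925 m from the base axis. Payload 6.4 kg.
Tool frame: the origin (TCP) lies at the very end of the fingers, on their centre line; the grasp point (between the pads) lies 19 mm behind it (ctrl.pinch_z is the distance from the TCP to the grasp point, in m); z points along the fingers, x is the direction in which the jaws open and shut, and the axes are right-handed (so a half turn about z gives the same grasp; the last joint's range is limited). The gripper opens to 94 mm and grips with 3 to 60 N. Pads are 16 mm wide; open, the fingers measure 119 mm over their backs; the gripper's body (75 mm by 177 mm) begins 78 mm behind the grasp point.
Start: joints at [55.17, 14.043, 89.255, -0, 76.702, -9.975], TCP at [0.273, 0.59, 0.205] pointing down, gripper open.
Joint ranges: [-179.41, 179.41], [-58.25, 129.5], [7.25, 145.43], [-54.29, 234.29], [11.92, 165.04], [-157.13, 157.13]. Speed limits (degrees/s): [147.25, 147.25, 180, 180, 180, 180].

### API

Orientations are given as [roll, pitch, yaw] about the fixed x, y, z axes, in that order (R = Rz(yaw) Ry(pitch) Rx(roll)).
In Python, from rig import ctrl gives the robot as it stands.
- The arm moves only by the tool play_rows, never from a script. Its argument "targets" is a list of rows, each a list of 7 numbers: the shift along the tool's x, y, z in cm, then the turn, a rotation vector about the tool's x, y, z in rad, then the closure, from 0 (fully open) to 1 (shut). A call has 1 to 8 rows; each row shifts and turns the commanded pose from where the row before left it, along the tool's axes as they then stand; what a row does not reach is not made up. A row lasts 1/10 s, in which the tool goes at most 50 mm and 8.59 degrees, less where a joint would pass 70% of its speed; a pose out of reach is approached as far as the arm can. A call is refused whole if a number of a shift passes 5 or a number of a turn 0.15, either way. A call with a gripper value outside its range is refused whole. The fingers move at their own pace and stop on an object; the grip force is fixed at half the most. Time passes only in rows, so rows that do not move let the fingers close. It gives the time, the measured TCP pose, the force and the opening at its end, in the units of the state.
- ctrl.sense(): the state, without advancing time (a new reading comes with each control period).
- ctrl.grab_frame(name): name is "scene" or "top"; returns the picture (384x512x3 uint8, red, green, blue); there is no depth.
- ctrl.camera_params(name): a dict with "fov_y" (degrees; the focal length in pixels is half the picture's height over the tangent of half this angle, whatever the lens; pixels are square), "cx", "cy" (the principal point, pixels), "world_to_cam" (4x4, takes a point from world to camera coordinates). Camera axes: x right, y up, looking along -z (the intrinsics and any distortion apply to the point x, -y, -z); pixel columns grow to the right and rows downward; lengths in m; the calibration is good to about 2 mm. A picture is of the moment at which its call begins. camera_params takes no time and is no camera call.
- ctrl.finish_job(): hands the job in, once; it reports no verdict.
The state is a dict: "clock": time; "joints": joint angles; "joint_vel": joint speeds; "effort": joint torques, N m; "eef_pos": TCP position; "eef_rot": TCP orientation; "force": force on the tool from outside, world axes, zero at the start; "moment": the same for the moment, N m; "finger_gap": opening from 0.0 (shut) to 1.0 (fully open).
Only numpy, scipy, OpenCV 4.12 (cv2) and the standard library are available. Lean on these libraries where they do the work, as an engineer would, in place of code of your own. Each camera call takes 0.05 s, during which the arm holds its last target.

## Working session

There is one attempt and no reset: what is moved stays moved. The work goes in short steps, Python scripts to look and compute and a tool call to move; the robot and the scene stay as the last step left them, time stands still between calls to the robot, and variables do not carry over. Pictures are saved under pics/ and viewed, and the job is handed in when it is done.

Besides the shell and the picture viewer there is one more tool, called after "Call:" by a JSON object that holds its "op" and its "data". play_rows: Moves the arm, as the interface text tells. Its arguments: {"type":"object","properties":{"targets":{"type":"array","items":{"type":"array","items":{"type":"number"}}}},"required":["targets"]}

```bash
mkdir -p pics; ls; python3 - <<'E'
from rig import ctrl
import cv2,json
for n in("scene","top"):
    im=ctrl.grab_frame(n);cv2.imwrite(f"pics/{n}0.png",im[:,:,::-1]);print(n,ctrl.camera_params(n))
print(ctrl.sense(),ctrl.pinch_z)
print([a for a in dir(ctrl) if a[0]!='_'])
E
```

```text
pics
scene {'fov_y': 56.23621151183084, 'cx': 256.0665886061903, 'cy': 197.75944304783604, 'world_to_cam': array([[-0.75975641, -0.64993588,  0.018803  ,  0.43522435],
       [ 0.36037865, -0.39684975,  0.8441786 , -0.25366747],
       [-0.54119999,  0.6481463 ,  0.53573216, -0.67331436],
       [ 0.        ,  0.        ,  0.        ,  1.        ]])}
top {'fov_y': 43.996946793867316, 'cx': 249.94915477637477, 'cy': 196.80640526033952, 'world_to_cam': array([[ 1.99645363e-02, -9.99800253e-01, -9.33341808e-04,
         1.58781896e-02],
       [ 9.94307045e-01,  1.97570998e-02,  1.04705094e-01,
        -5.63728394e-01],
       [-1.04665740e-01, -3.01841699e-03,  9.94502877e-01,
        -1.37383967e+00],
       [ 0.00000000e+00,  0.00000000e+00,  0.00000000e+00,
         1.00000000e+00]])}
{'clock': 0.1, 'joints': array([ 5.51686510e+01,  1.40795162e+01,  8.93170186e+01, -1.53895785e-03,
        7.67001179e+01, -9.97472532e+00]), 'joint_vel': array([ 0.00248943, -0.04599384, -0.22787924, -0.00744878,  0.06632609,
        0.05053641]), 'effort': array([-5.93671866e-04, -4.16917598e+01, -3.15523052e+01,  6.86198683e-02,
        3.10057844e-02, -7.48367256e-05]), 'eef_pos': array([0.27291645, 0.5893461 , 0.20447077]), 'eef_rot': array([-1.79984733e+02,  9.54510252e-02,  6.51437444e+01]), 'force': array([-0.69214036,  0.39779791,  0.0545516 ]), 'moment': array([ 0.0150084 ,  0.03294126, -0.0051706 ]), 'finger_gap': 1.0004683157679122} 0.0188
['IKError', 'camera_params', 'finish_job', 'grab_frame', 'pinch_z', 'sense']
```

View pics/scene0.png

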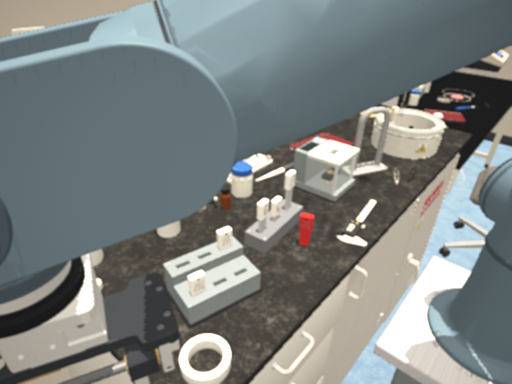

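View pics/top0.png

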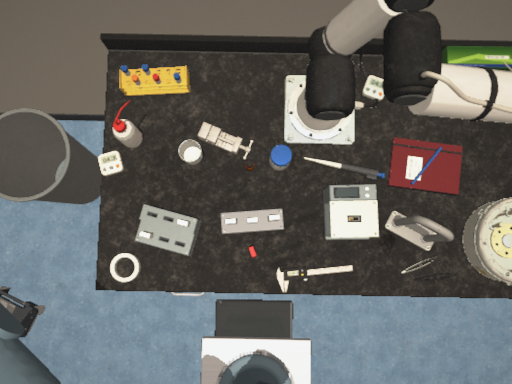

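```bash
cat > h.py <<'E'
import numpy as np,cv2
from rig import ctrl
def P(n):
    c=ctrl.camera_params(n);f=192/np.tan(np.radians(c['fov_y']/2));return c,f
def proj(n,p):
    c,f=P(n);p=np.atleast_2d(p);q=p@c['world_to_cam'][:3,:3].T+c['world_to_cam'][:3,3]
    return np.c_[c['cx']+f*q[:,0]/-q[:,2],c['cy']-f*q[:,1]/-q[:,2]]
def back(n,uv,z):
    c,f=P(n);R=c['world_to_cam'][:3,:3];t=c['world_to_cam'][:3,3]
    o=-R.T@t;out=[]
    for u,v in np.atleast_2d(uv):
        d=R.T@np.array([(u-c['cx'])/f,-(v-c['cy'])/f,-1]);out.append(o+d*(z-o[2])/d[2])
    return np.array(out)
def crop(src,dst,x0,y0,x1,y1,s):
    im=cv2.imread(src)[y0:y1,x0:x1];im=cv2.resize(im,None,fx=s,fy=s,interpolation=cv2.INTER_CUBIC)
    for x in range((x0+9)//10*10,x1,10): cv2.putText(im,str(x),((x-x0)*s,8),0,.3,(0,255,255),1);cv2.line(im,((x-x0)*s,9),((x-x0)*s,14),(0,255,255),1)
    for y in range((y0+9)//10*10,y1,10): cv2.putText(im,str(y),(0,(y-y0)*s+3),0,.3,(0,255,255),1);cv2.line(im,(22,(y-y0)*s),(28,(y-y0)*s),(0,255,255),1)
    cv2.imwrite(dst,im)
E
python3 - <<'E'
from h import *
crop("pics/top0.png","pics/t_a.png",120,190,220,265,8)
crop("pics/top0.png","pics/t_b.png",210,180,300,245,8)
crop("pics/top0.png","pics/t_c.png",310,175,400,245,8)
crop("pics/scene0.png","pics/s_a.png",155,150,365,310,4-1)
E
```

```text
(no output)
```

View pics/t_a.png

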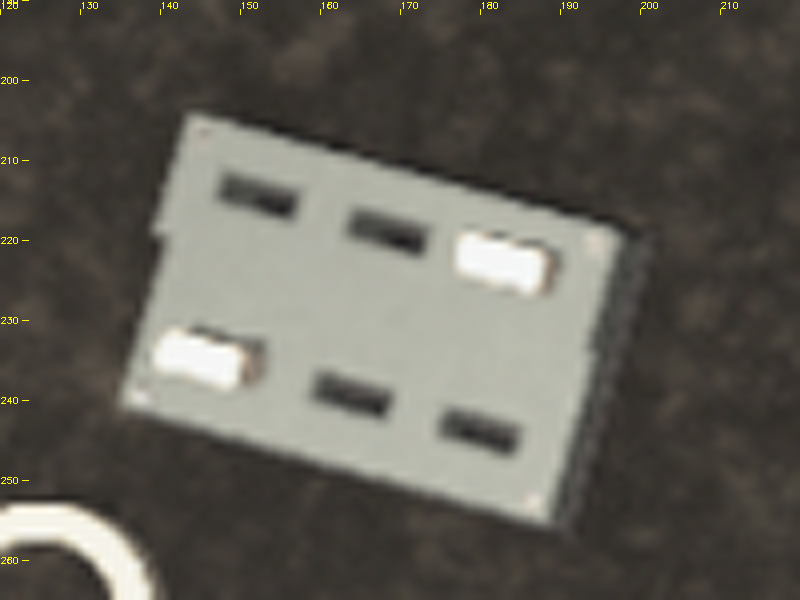

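View pics/t_b.png

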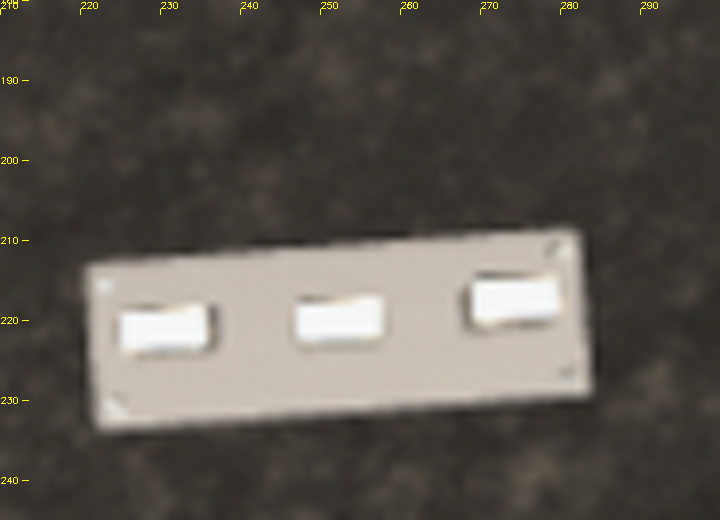

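View pics/t_c.png

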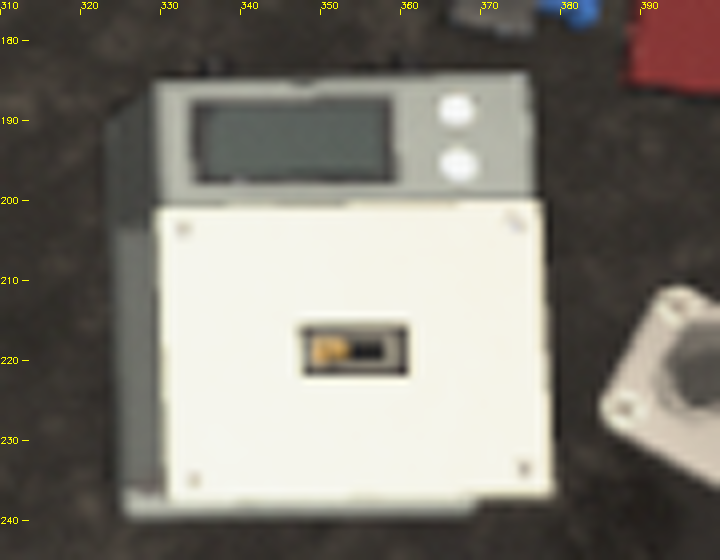

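View pics/s_a.png

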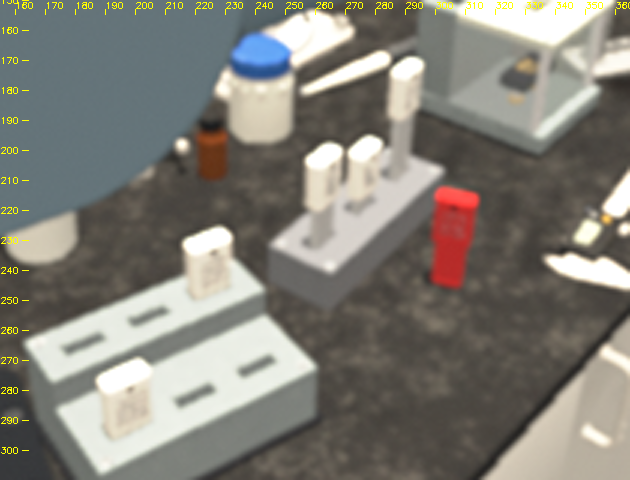

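```bash
python3 - <<'E'
from h import *
from scipy.optimize import least_squares
def fit(name,pts,uv,x0,cam="top"):
    pts=np.array(pts,float);uv=np.array(uv,float)
    def w(p):
        c,s=np.cos(p[2]),np.sin(p[2]);q=pts.copy();q[:,0]=p[0]+c*pts[:,0]-s*pts[:,1];q[:,1]=p[1]+s*pts[:,0]+c*pts[:,1];return q
    r=least_squares(lambda p:(proj(cam,w(p))-uv).ravel(),x0,loss='soft_l1')
    print(name,r.x[:2].round(4),np.degrees(r.x[2]).round(2));print((proj(cam,w(r.x))-uv).round(2).tolist());return r.x
h=.038;x,y=.03,.09
fit("block",[(x,y,h),(x,-y,h),(-x,-y,h),(-x,y,h)],[(221,213.1),(282.2,209),(284,229.1),(222.5,233.75)],[.5,0,0])
fit("coupons",[(0,.06,.12),(0,0,.096),(0,-.06,.144)],[(230.5,221.2),(252.4,220),(274.5,217.5)],[.5,0,0])
x,y=.0535,.08
fit("rack",[(x,y,.074),(x,-y,.074),(-x,-y,.05),(-x,y,.05),(.0315,.048,.074),(.0315,0,.074),(-.0285,0,.05),(-.0285,-.048,.05),(.0315,-.048,.118),(-.0285,.048,.094)],
 [(143.4,204.1),(197.75,219.4),(189,255.4),(135.25,240.4),(152.25,214.4),(168.4,219),(163.9,239.5),(180,244),(182.9,222.9),(145.4,234.75)],[.5,.3,0])
print("testerslot",back("top",[(354.25,218.75)],.125))
print("plate corners",back("top",[(329.3,201),(377.5,199.8),(379.2,236.8),(331,237.5)],.125).round(4))
print("frame corners",back("top",[(347.5,215.8),(360.6,215.6),(360.9,221.5),(347.8,221.9)],.125).round(4))
print("red",back("top",[(252.5,251)],.08),"vial",back("top",[(249,168)],.064),"beaker",back("top",[(190,152)],.077))
# scene check
for n,p in dict(m=(0.4926,0,0)).items(): pass
E
```

```text
block [0.4909 0.0184] 5.27
[[0.0, 0.1], [0.16, -0.22], [-0.01, 0.15], [-0.14, -0.03]]
coupons [0.491 0.019] 5.3
[[0.05, -0.04], [-0.1, 0.07], [0.05, -0.03]]
rack [0.4599 0.2648] -14.19
[[0.51, 0.1], [0.03, -0.4], [-0.56, -0.01], [-0.13, 0.2], [0.21, 0.18], [0.23, 0.03], [0.29, 0.07], [0.18, -0.0], [-0.27, -0.19], [-0.53, 0.02]]
testerslot [[ 0.4985454  -0.25984265  0.125     ]]
plate corners [[ 0.546  -0.1914  0.125 ]
 [ 0.552  -0.3239  0.125 ]
 [ 0.4506 -0.3277  0.125 ]
 [ 0.4461 -0.1963  0.125 ]]
frame corners [[ 0.5063 -0.2414  0.125 ]
 [ 0.5075 -0.2773  0.125 ]
 [ 0.4914 -0.278   0.125 ]
 [ 0.4896 -0.2422  0.125 ]]
red [[0.40490052 0.01671594 0.08      ]] vial [[0.64357319 0.03142475 0.064     ]] beaker [[0.68468628 0.20227162 0.077     ]]
```

```bash
cat >> h.py <<'E'
def fr(x,y,yaw,pts):
    c,s=np.cos(np.radians(yaw)),np.sin(np.radians(yaw));p=np.atleast_2d(pts).astype(float);return np.c_[x+c*p[:,0]-s*p[:,1],y+s*p[:,0]+c*p[:,1],p[:,2]]
BL=(.491,.0186,5.27);RK=(.4599,.2648,-14.19);TS=(.4987,-.2598,2.4)
def go(x,y,z,yaw):
    s=ctrl.sense();p=s['eef_pos'];from scipy.spatial.transform import Rotation as R
    A=R.from_euler('xyz',s['eef_rot'],degrees=True);B=R.from_euler('xyz',[180,0,yaw],degrees=True)
    print('t',round(s['clock'],2),'pos',p.round(4),'rot',s['eef_rot'].round(2),'F',s['force'].round(1),'gap',round(float(s['finger_gap']),3))
    print(' toolshift cm',(A.inv().apply(np.array([x,y,z])-p)*100).round(2),'rotvec',(A.inv()*B).as_rotvec().round(3),'worlddelta',((np.array([x,y,z])-p)*100).round(2))
E
python3 - <<'E'
from h import *
im=cv2.imread("pics/scene0.png");S=3
x0,y0=155,120;im=cv2.resize(im[y0:y0+200,x0:x0+210],None,fx=S,fy=S,interpolation=cv2.INTER_CUBIC)
def draw(w,col):
    u=((proj("scene",w)-[x0-.5*0,y0])*S).round().astype(int);cv2.polylines(im,[u.reshape(-1,1,2)],True,col,1)
r=lambda cx,cy,hx,hy,z:[(cx+hx,cy+hy,z),(cx+hx,cy-hy,z),(cx-hx,cy-hy,z),(cx-hx,cy+hy,z)]
g=(0,255,0)
draw(fr(*BL,r(0,0,.03,.09,.038)),g)
for y,z in((.06,.12),(0,.096),(-.06,.144)):draw(fr(*BL,r(0,y,.007,.015,z)),g)
for p in r(0,0,.0315,0,0)[:0]:pass
for a,y,z in((.0315,.048,.074),(.0315,0,.074),(-.0285,0,.05),(-.0285,-.048,.05)):draw(fr(*RK,r(a,y,.005,.014,z)),g)
draw(fr(*RK,r(-.024,0,.0295,.08,.05)),g);draw(fr(*RK,r(.0315,0,.022,.08,.074)),g)
draw(fr(*TS,r(0,0,.005,.014,.125)),g);draw(fr(*TS,r(0,0,.05,.065,.125)),g)
cv2.imwrite("pics/ov.png",im)
E
```

```text
(no output)
```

View pics/ov.png

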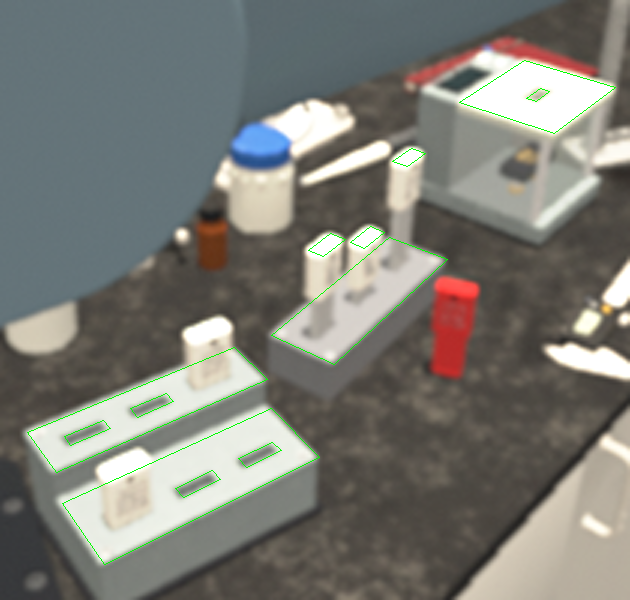

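```bash
python3 - <<'E'
from h import *
go(*BL[:2],.2,BL[2])
s=ctrl.sense()
from scipy.spatial.transform import Rotation as R
# stepped plan: world deltas split in N with yaw change each
N=14; p=s['eef_pos'];yaw=s['eef_rot'][2];d=(np.array([*BL[:2],.2])-p)/N;dy=(BL[2]-yaw)/N
for i in range(N):
    a=R.from_euler('xyz',[180,0,yaw+i*dy],degrees=True);print((a.inv().apply(d)*100).round(1),round(-np.radians(dy),3))
E
```

```text
t 0.1 pos [0.2729 0.5893 0.2045] rot [-1.7998e+02  1.0000e-01  6.5140e+01] F [-0.7  0.4  0.1] gap 1.0
 toolshift cm [-42.62  43.78   0.51] rotvec [1.000e-03 2.000e-03 1.045e+00] worlddelta [ 21.81 -57.07  -0.45]
[-3.   3.1  0. ] 0.075
[-2.8  3.3  0. ] 0.075
[-2.5  3.5  0. ] 0.075
[-2.3  3.7  0. ] 0.075
[-2.   3.9  0. ] 0.075
[-1.7  4.   0. ] 0.075
[-1.4  4.1  0. ] 0.075
[-1.1  4.2  0. ] 0.075
[-0.8  4.3  0. ] 0.075
[-0.4  4.3  0. ] 0.075
[-0.1  4.4  0. ] 0.075
[0.2 4.4 0. ] 0.075
[0.5 4.3 0. ] 0.075
[0.9 4.3 0. ] 0.075
```

Call:
{"op": "play_rows", "data": {"targets": [[-3,3.1,0,0,0,0.075,0],[-2.8,3.3,0,0,0,0.075,0],[-2.5,3.5,0,0,0,0.075,0],[-2.3,3.7,0,0,0,0.075,0],[-2,3.9,0,0,0,0.075,0.2],[-1.7,4,0,0,0,0.075,0.4],[-1.4,4.1,0,0,0,0.075,0.4],[-1.1,4.2,0,0,0,0.075,0.4]]}}

```text
clock: 0.9
eef_pos: [0.3957, 0.2634, 0.2051]
eef_rot: [-180.0, 0.0, 30.6]
force: [0.8, 0.4, -0.3]
finger_gap: 0.695
```

Call:
{"op": "play_rows", "data": {"targets": [[-0.8,4.3,0,0,0,0.075,0.4],[-0.4,4.3,0,0,0,0.075,0.4],[-0.1,4.4,0,0,0,0.075,0.4],[0.2,4.4,0,0,0,0.075,0.4],[0.5,4.3,0,0,0,0.075,0.4],[0.9,4.3,0,0,0,0.075,0.4],[0,0,0,0,0,0,0.4],[0,0,0,0,0,0,0.4]]}}

```text
clock: 1.7
eef_pos: [0.488, 0.0194, 0.2049]
eef_rot: [-180.0, 0.1, 4.9]
force: [-0.2, 0.7, 0.4]
finger_gap: 0.604
```

```bash
python3 - <<'E'
from h import *
go(*BL[:2],.2,BL[2])
E
```

```text
t 1.7 pos [0.488  0.0194 0.2049] rot [-1.7996e+02  7.0000e-02  4.9100e+00] F [-0.2  0.7  0.4] gap 0.604
 toolshift cm [0.29 0.1  0.49] rotvec [-0.001  0.001 -0.006] worlddelta [ 0.3  -0.08 -0.49]
```

Call:
{"op": "play_rows", "data": {"targets": [[0.3,0.1,2,0,0,-0.006,0.4],[0,0,3,0,0,0,0.4],[0,0,3,0,0,0,0.4],[0,0,1,0,0,0,0.4],[0,0,0,0,0,0,0.4]]}}

```text
clock: 2.2
eef_pos: [0.4898, 0.0204, 0.114]
eef_rot: [-179.9, 0.2, 5.4]
force: [-0.4, -0.1, -0.1]
finger_gap: 0.602
```

```bash
python3 - <<'E'
from h import *
go(*BL[:2],.059,BL[2])
for n in("scene","top"): cv2.imwrite(f"pics/{n}1.png",ctrl.grab_frame(n)[:,:,::-1])
crop("pics/scene1.png","pics/s1c.png",200,120,330,260,5);
E
```

```text
t 2.2 pos [0.4898 0.0204 0.114 ] rot [-179.93    0.2     5.44] F [-0.4 -0.1 -0.1] gap 0.602
 toolshift cm [0.12 0.2  5.5 ] rotvec [-0.001  0.003  0.003] worlddelta [ 0.12 -0.18 -5.5 ]
```

View pics/s1c.png

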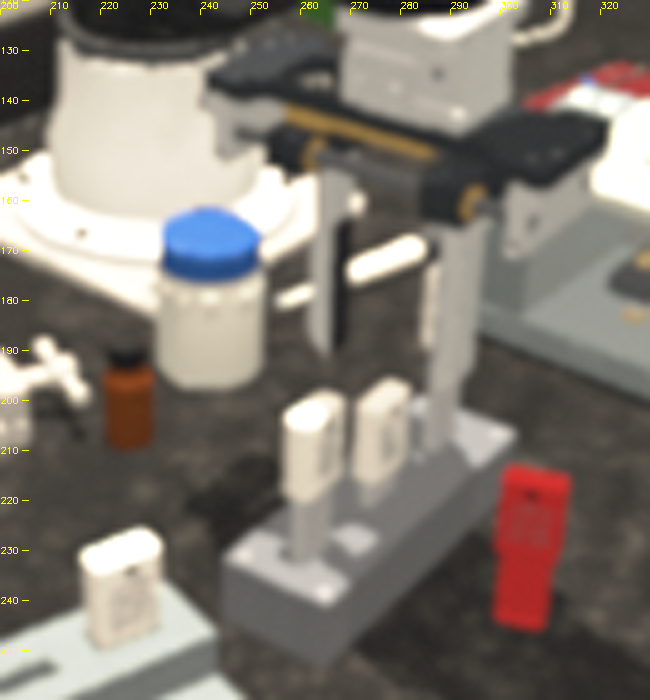

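View pics/top1.png

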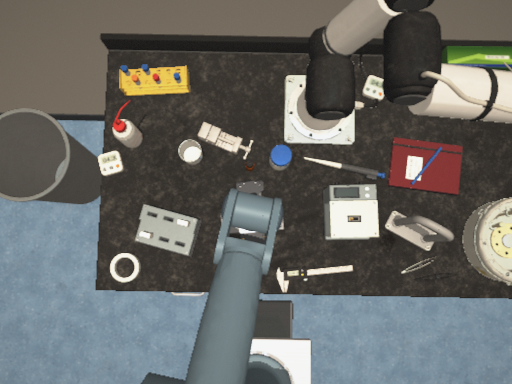

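```bash
python3 - <<'E'
from h import *
print(proj("scene",fr(.4898,.0204,5.44,[(.0345,0,.114),(-.0345,0,.114)])))
E
```

```text
[[265.76224169 188.75564103]
 [290.06327974 197.79864139]]
```

Call:
{"op": "play_rows", "data": {"targets": [[0.1,0.2,0,0,0,0.003,0.4],[0,0,2,0,0,0,0.4],[0,0,2,0,0,0,0.4],[0,0,1,0,0,0,0.4],[0,0,0.4,0,0,0,0.4],[0,0,0,0,0,0,0.4]]}}

```text
clock: 2.9
eef_pos: [0.4928, 0.0171, 0.0618]
eef_rot: [180.0, -0.0, 5.2]
force: [1.1, -0.1, 0.3]
finger_gap: 0.601
```

```bash
python3 - <<'E'
from h import *
go(*BL[:2],.059,BL[2])
E
```

```text
t 2.9 pos [0.4928 0.0171 0.0618] rot [ 1.7999e+02 -2.0000e-02  5.1500e+00] F [ 1.1 -0.1  0.3] gap 0.601
 toolshift cm [-0.17 -0.17  0.28] rotvec [ 0.    -0.    -0.002] worlddelta [-0.18  0.15 -0.28]
```

Call:
{"op": "play_rows", "data": {"targets": [[0,0,0,0,0,0,0.4],[0,0,0,0,0,0,0.4]]}}

```text
clock: 3.1
eef_pos: [0.4933, 0.017, 0.0624]
eef_rot: [180.0, -0.1, 5.2]
force: [-0.1, 0.7, 0.7]
finger_gap: 0.6
```

Call:
{"op": "play_rows", "data": {"targets": [[0,0,0,0,0,0,0.4],[0,0,0,0,0,0,0.4]]}}

```text
clock: 3.3
eef_pos: [0.4928, 0.0171, 0.0618]
eef_rot: [180.0, -0.0, 5.2]
force: [0.3, -0.6, -0.4]
finger_gap: 0.596
```

Call:
{"op": "play_rows", "data": {"targets": [[-0.17,-0.17,0.3,0,0,0,0.4],[0,0,0,0,0,0,0.4],[0,0,0,0,0,0,0.4],[0,0,0,0,0,0,0.4]]}}

```text
clock: 3.7
eef_pos: [0.4906, 0.0188, 0.0584]
eef_rot: [-180.0, 0.0, 5.2]
force: [0.6, -0.4, -0.4]
finger_gap: 0.605
```

Good. Close.

Call:
{"op": "play_rows", "data": {"targets": [[0,0,0,0,0,0,1],[0,0,0,0,0,0,1],[0,0,0,0,0,0,1],[0,0,0,0,0,0,1],[0,0,0,0,0,0,1],[0,0,0,0,0,0,1]]}}

```text
clock: 4.3
eef_pos: [0.4913, 0.0187, 0.0586]
eef_rot: [180.0, -0.1, 5.1]
force: [0.2, 1.0, -0.0]
finger_gap: 0.147
```

```bash
python3 - <<'E'
from h import *
go(*BL[:2],.059,BL[2])
E
```

```text
t 4.3 pos [0.4913 0.0187 0.0586] rot [ 1.7999e+02 -1.0000e-01  5.1500e+00] F [ 0.2  1.  -0. ] gap 0.147
 toolshift cm [-0.03  0.01 -0.04] rotvec [ 0.    -0.002 -0.002] worlddelta [-0.03 -0.01  0.04]
```

Call:
{"op": "play_rows", "data": {"targets": [[0,0,-1.5,0,0,0,1],[0,0,-3,0,0,0,1],[0,0,-4,0,0,0,1],[0,0,-4,0,0,0,1],[0,0,-2,0,0,0,1],[0,0,0,0,0,0,1],[0,0,0,0,0,0,1]]}}

```text
clock: 5.0
eef_pos: [0.4902, 0.0188, 0.2026]
eef_rot: [-180.0, 0.1, 5.2]
force: [-0.1, -0.7, -1.5]
finger_gap: 0.15
```

```bash
cat >>h.py <<'E'
def plan(x,y,z,yaw,N):
    from scipy.spatial.transform import Rotation as R
    s=ctrl.sense();p=s['eef_pos'];y0=s['eef_rot'][2];d=(np.array([x,y,z])-p)/N;dy=(yaw-y0)/N
    go(x,y,z,yaw)
    for i in range(N):
        a=R.from_euler('xyz',[180,0,y0+i*dy],degrees=True);print((a.inv().apply(d)*100).round(2),round(-np.radians(dy),3))
E
python3 - <<'E'
from h import *
t=fr(*RK,[(-.0285,-.048,.2)])[0];print(t)
plan(*t,RK[2],8)
E
```

```text
[0.42050296 0.22525101 0.2       ]
t 5.0 pos [0.4902 0.0188 0.2026] rot [-1.7999e+02  5.0000e-02  5.1500e+00] F [-0.1 -0.7 -1.5] gap 0.15
 toolshift cm [ -5.09 -21.19   0.26] rotvec [-0.     0.001  0.338] worlddelta [-6.97 20.65 -0.26]
[-0.64 -2.65  0.03] 0.042
[-0.75 -2.62  0.03] 0.042
[-0.86 -2.59  0.03] 0.042
[-0.97 -2.55  0.03] 0.042
[-1.07 -2.5   0.03] 0.042
[-1.18 -2.46  0.03] 0.042
[-1.28 -2.41  0.03] 0.042
[-1.38 -2.35  0.03] 0.042
```

Call:
{"op": "play_rows", "data": {"targets": [[-0.64,-2.65,0,0,0,0.042,1],[-0.75,-2.62,0,0,0,0.042,1],[-0.86,-2.59,0,0,0,0.042,1],[-0.97,-2.55,0,0,0,0.042,1],[-1.07,-2.5,0,0,0,0.042,1],[-1.18,-2.46,0,0,0,0.042,1],[-1.28,-2.41,0,0,0,0.042,1],[-1.38,-2.35,0,0,0,0.042,1]]}}

```text
clock: 5.8
eef_pos: [0.4187, 0.2259, 0.2006]
eef_rot: [179.9, 0.2, -14.2]
force: [-0.4, -0.1, -0.6]
finger_gap: 0.148
```

Call:
{"op": "play_rows", "data": {"targets": [[0,0,2,0,0,0,1],[0,0,3,0,0,0,1],[0,0,2,0,0,0,1],[0,0,1,0,0,0,1],[0,0,0,0,0,0,1],[0,0,0,0,0,0,1],[0,0,0,0,0,0,1]]}}

```text
clock: 6.5
eef_pos: [0.4215, 0.2254, 0.1245]
eef_rot: [-179.9, -0.1, -14.1]
force: [-0.2, 0.5, -0.6]
finger_gap: 0.149
```

```bash
python3 - <<'E'
from h import *
t=fr(*RK,[(-.0285,-.048,.112)])[0]
go(*t,RK[2])
for n in("scene","top"): cv2.imwrite(f"pics/{n}2.png",ctrl.grab_frame(n)[:,:,::-1])
crop("pics/scene2.png","pics/s2c.png",150,180,280,310,5)
crop("pics/top2.png","pics/t2c.png",120,190,220,265,8)
E
```

```text
t 6.5 pos [0.4215 0.2254 0.1245] rot [-1.7995e+02 -1.0000e-01 -1.4100e+01] F [-0.2  0.5 -0.6] gap 0.149
 toolshift cm [-0.09  0.04  1.25] rotvec [-0.001 -0.002  0.002] worlddelta [-0.1  -0.02 -1.25]
```

View pics/s2c.png

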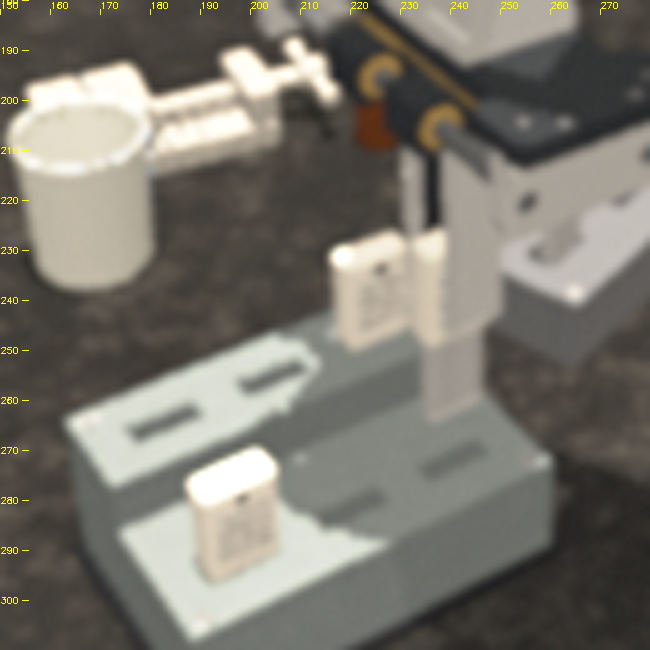

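View pics/t2c.png

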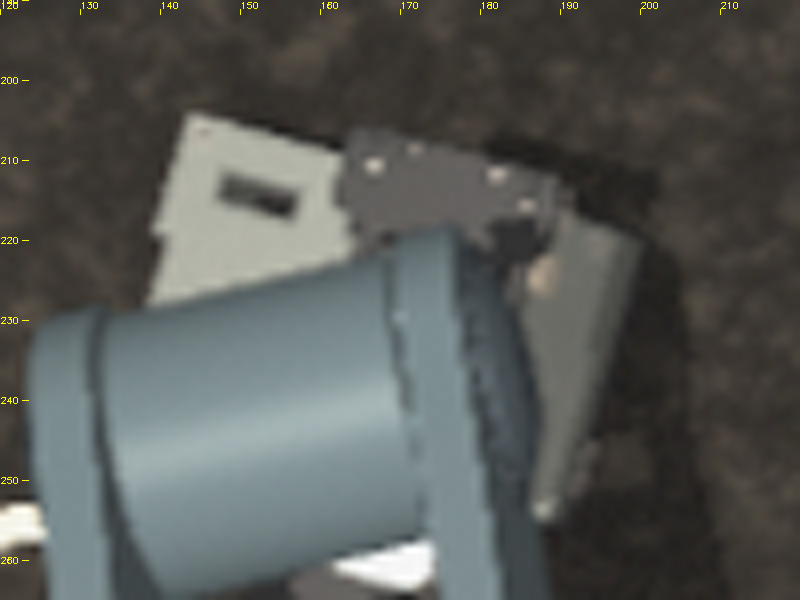

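```bash
python3 - <<'E'
from h import *
f=[(-.0015,.010,.0739),(-.0015,-.010,.0739),(-.003,.012,.08),(-.003,-.012,.08)]
print(proj("scene",fr(.4215,.2254,-14.1,f)))
print(proj("scene",fr(*RK,[(-.0335,-.034,.05),(-.0335,-.062,.05),(-.0235,-.062,.05),(-.0235,-.034,.05)])))
crop("pics/scene2.png","pics/s2d.png",215,235,265,285,12)
E
```

```text
[[237.13015658 264.82350178]
 [245.53388731 260.93108458]
 [236.65736786 263.344663  ]
 [246.79614681 258.67686697]]
[[236.91504407 275.6998745 ]
 [248.50405782 270.14548156]
 [245.76536929 267.30211542]
 [234.23322563 272.74964299]]
```

View pics/s2d.png

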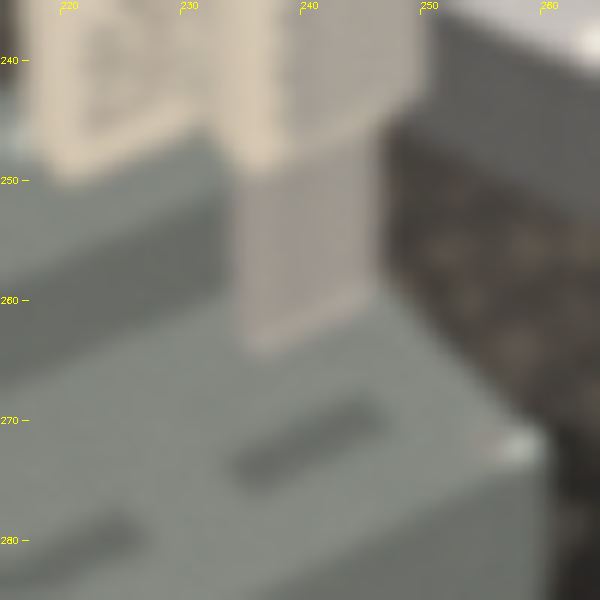

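Call:
{"op": "play_rows", "data": {"targets": [[-0.09,0.04,1,0,0,0,1],[0,0,1,0,0,0,1],[0,0,0.7,0,0,0,1],[0,0,0.5,0,0,0,1],[0,0,0.3,0,0,0,1]]}}

```text
clock: 7.1
eef_pos: [0.4193, 0.225, 0.0876]
eef_rot: [180.0, 0.1, -14.1]
force: [0.4, -0.4, -0.9]
finger_gap: 0.146
```

```bash
python3 - <<'E'
from h import *
t=fr(*RK,[(-.0285,-.048,.0566)])[0]
go(*t,RK[2]);print(ctrl.sense()['moment'])
E
```

```text
t 7.1 pos [0.4193 0.225  0.0876] rot [ 1.7997e+02  6.0000e-02 -1.4100e+01] F [ 0.4 -0.4 -0.9] gap 0.146
 toolshift cm [ 0.12 -0.06  3.1 ] rotvec [0.001 0.001 0.002] worlddelta [ 0.12  0.03 -3.1 ]
[-0.03859576  0.10759877 -0.02480682]
```

Call:
{"op": "play_rows", "data": {"targets": [[0.1,0,1,0,0,0,1],[0,0,1,0,0,0,1],[0,0,0.6,0,0,0,1],[0,0,0.3,0,0,0,1],[0,0,0,0,0,0,1],[0,0,0,0,0,0,1]]}}

```text
clock: 7.7
eef_pos: [0.4209, 0.2249, 0.0597]
eef_rot: [-180.0, -0.0, -14.1]
force: [1.1, -0.1, -0.5]
finger_gap: 0.147
```

Call:
{"op": "play_rows", "data": {"targets": [[0,0,0.25,0,0,0,1],[0,0,0,0,0,0,1],[0,0,0,0,0,0,1]]}}

```text
clock: 8.0
eef_pos: [0.4207, 0.2249, 0.0571]
eef_rot: [-180.0, -0.0, -14.1]
force: [0.4, -0.5, -0.3]
finger_gap: 0.151
```

Call:
{"op": "play_rows", "data": {"targets": [[0,0,0,0,0,0,0.64],[0,0,0,0,0,0,0.64],[0,0,0,0,0,0,0.64],[0,0,0,0,0,0,0.64]]}}

```text
clock: 8.4
eef_pos: [0.4208, 0.2249, 0.0571]
eef_rot: [-180.0, -0.0, -14.1]
force: [0.0, 0.1, 0.4]
finger_gap: 0.358
```

Call:
{"op": "play_rows", "data": {"targets": [[0,0,-1,0,0,0,0.64],[0,0,-2,0,0,0,0.6],[0,0,-3.5,0,0,0,0.5],[0,0,-4,0,0,0,0.5],[0,0,-2,0,0,0,0.5],[0,0,0,0,0,0,0.5]]}}

```text
clock: 9.0
eef_pos: [0.4231, 0.2255, 0.1863]
eef_rot: [-179.8, -0.4, -14.1]
force: [0.3, -0.4, -0.1]
finger_gap: 0.5
```

```bash
python3 - <<'E'
from h import *
t=fr(*BL,[(0,.06,.17)])[0];print(t)
plan(*t,BL[2],6)
E
```

```text
[0.48548905 0.07834638 0.17      ]
t 9.0 pos [0.4231 0.2255 0.1863] rot [-179.77   -0.42  -14.09] F [ 0.3 -0.4 -0.1] gap 0.5
 toolshift cm [ 9.63 12.76  1.65] rotvec [-0.003 -0.008 -0.338] worlddelta [  6.24 -14.72  -1.63]
[1.61 2.13 0.27] -0.056
[1.48 2.21 0.27] -0.056
[1.36 2.29 0.27] -0.056
[1.23 2.37 0.27] -0.056
[1.09 2.43 0.27] -0.056
[0.95 2.49 0.27] -0.056
```

Call:
{"op": "play_rows", "data": {"targets": [[1.61,2.13,0.1,0,0,-0.056,0.45],[1.48,2.21,0.3,0,0,-0.056,0.45],[1.36,2.29,0.3,0,0,-0.056,0.45],[1.23,2.37,0.3,0,0,-0.056,0.45],[1.09,2.43,0.3,0,0,-0.056,0.45],[0.95,2.49,0.3,0,0,-0.056,0.45],[0,0,0,0,0,0,0.45],[0,0,0,0,0,0,0.45]]}}

```text
clock: 9.8
eef_pos: [0.4821, 0.0777, 0.1648]
eef_rot: [-180.0, 0.1, 5.0]
force: [-0.0, -0.3, -0.1]
finger_gap: 0.549
```

```bash
python3 - <<'E'
from h import *
t=fr(*BL,[(0,.06,.083)])[0]
go(*t,BL[2])
cv2.imwrite("pics/scene3.png",ctrl.grab_frame("scene")[:,:,::-1])
crop("pics/scene3.png","pics/s3c.png",150,120,310,320,3)
E
```

```text
t 9.8 pos [0.4821 0.0777 0.1648] rot [-1.7995e+02  1.3000e-01  5.0400e+00] F [-0.  -0.3 -0.1] gap 0.549
 toolshift cm [ 0.36 -0.03  8.18] rotvec [-0.001  0.002 -0.004] worlddelta [ 0.34  0.07 -8.18]
```

View pics/s3c.png

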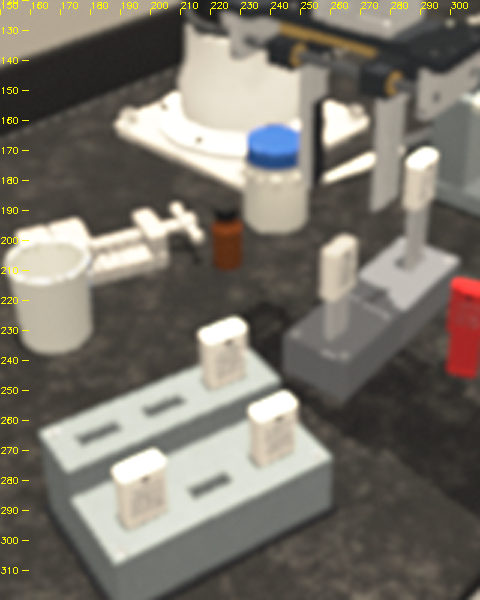

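Call:
{"op": "play_rows", "data": {"targets": [[0.35,0,2,0,0,-0.004,0.45],[0,0,3,0,0,0,0.45],[0,0,2,0,0,0,0.45],[0,0,0.8,0,0,0,0.45],[0,0,0.3,0,0,0,0.45],[0,0,0,0,0,0,0.45],[0,0,0,0,0,0,0.45],[0,0,0,0,0,0,0.45]]}}

```text
clock: 10.65
eef_pos: [0.4873, 0.0779, 0.0861]
eef_rot: [180.0, -0.1, 5.4]
force: [-0.0, 0.7, -0.1]
finger_gap: 0.549
```

```bash
python3 - <<'E'
from h import *
t=fr(*BL,[(0,.06,.083)])[0]
go(*t,BL[2])
E
```

```text
t 10.65 pos [0.4873 0.0779 0.0861] rot [ 1.7998e+02 -1.2000e-01  5.3800e+00] F [-0.   0.7 -0.1] gap 0.549
 toolshift cm [-0.17 -0.06  0.31] rotvec [ 0.    -0.002  0.002] worlddelta [-0.18  0.04 -0.31]
```

Call:
{"op": "play_rows", "data": {"targets": [[-0.17,-0.06,0.3,0,0,0,0.45],[0,0,0,0,0,0,0.45],[0,0,0,0,0,0,0.6],[0,0,0,0,0,0,1],[0,0,0,0,0,0,1],[0,0,0,0,0,0,1],[0,0,0,0,0,0,1],[0,0,0,0,0,0,1]]}}

```text
clock: 11.45
eef_pos: [0.4855, 0.0783, 0.0821]
eef_rot: [180.0, -0.1, 5.4]
force: [2.9, 1.2, -2.4]
finger_gap: 0.15
```

Call:
{"op": "play_rows", "data": {"targets": [[0,0,0,0,0,0,1],[0,0,0,0,0,0,1]]}}

```text
clock: 11.65
eef_pos: [0.4854, 0.0783, 0.0821]
eef_rot: [180.0, -0.1, 5.4]
force: [4.0, -0.2, -3.1]
finger_gap: 0.142
```

Call:
{"op": "play_rows", "data": {"targets": [[0,0,-1.5,0,0,0,1],[0,0,-3,0,0,0,1],[0,0,-4,0,0,0,1],[0,0,-4,0,0,0,1],[0,0,-2,0,0,0,1],[0,0,0,0,0,0,1],[0,0,0,0,0,0,1]]}}

```text
clock: 12.35
eef_pos: [0.4839, 0.0784, 0.2259]
eef_rot: [-180.0, 0.1, 5.4]
force: [0.1, 0.1, -1.3]
finger_gap: 0.149
```

```bash
python3 - <<'E'
from h import *
t=fr(*RK,[(.0315,.048,.222)])[0];print(t)
plan(*t,RK[2],8)
E
```

```text
[0.50220551 0.30361358 0.222     ]
t 12.35 pos [0.4839 0.0784 0.2259] rot [-1.7999e+02  1.2000e-01  5.3900e+00] F [ 0.1  0.1 -1.3] gap 0.149
 toolshift cm [  3.94 -22.25   0.38] rotvec [0.    0.002 0.342] worlddelta [ 1.83 22.53 -0.39]
[ 0.49 -2.78  0.05] 0.043
[ 0.37 -2.8   0.05] 0.043
[ 0.25 -2.81  0.05] 0.043
[ 0.13 -2.82  0.05] 0.043
[ 0.01 -2.82  0.05] 0.043
[-0.11 -2.82  0.05] 0.043
[-0.23 -2.82  0.05] 0.043
[-0.35 -2.8   0.05] 0.043
```

Call:
{"op": "play_rows", "data": {"targets": [[0.49,-2.78,0,0,0,0.043,1],[0.37,-2.8,0,0,0,0.043,1],[0.25,-2.81,0,0,0,0.043,1],[0.13,-2.82,0,0,0,0.043,1],[0.01,-2.82,0,0,0,0.043,1],[-0.11,-2.82,0,0,0,0.043,1],[-0.23,-2.82,0,0,0,0.043,1],[-0.35,-2.8,0,0,0,0.043,1]]}}

```text
clock: 13.15
eef_pos: [0.5015, 0.304, 0.2236]
eef_rot: [179.8, 0.3, -14.4]
force: [0.4, 0.6, -0.2]
finger_gap: 0.146
```

Call:
{"op": "play_rows", "data": {"targets": [[0,0,1.5,0,0,0,1],[0,0,2,0,0,0,1],[0,0,1.5,0,0,0,1],[0,0,0.6,0,0,0,1],[0,0,0,0,0,0,1],[0,0,0,0,0,0,1],[0,0,0,0,0,0,1]]}}

```text
clock: 13.85
eef_pos: [0.5038, 0.3035, 0.172]
eef_rot: [-179.9, -0.1, -14.3]
force: [0.0, -0.0, 0.1]
finger_gap: 0.145
```

```bash
python3 - <<'E'
from h import *
t=fr(*RK,[(.0315,.048,.140)])[0]
go(*t,RK[2])
p=ctrl.sense()
cv2.imwrite("pics/scene4.png",ctrl.grab_frame("scene")[:,:,::-1])
crop("pics/scene4.png","pics/s4c.png",160,215,230,275,10)
x,y,z=p['eef_pos'];zf=z-.0741
print(proj("scene",fr(x,y,p['eef_rot'][2],[(-.0015,.010,zf),(-.0015,-.010,zf)])))
print(proj("scene",fr(*RK,[(.0265,.062,.074),(.0265,.034,.074),(.0365,.034,.074),(.0365,.062,.074)])))
E
```

```text
t 13.85 pos [0.5038 0.3035 0.172 ] rot [-1.7994e+02 -9.0000e-02 -1.4340e+01] F [ 0.  -0.   0.1] gap 0.145
 toolshift cm [-0.16  0.03  3.2 ] rotvec [-0.001 -0.002 -0.003] worlddelta [-0.16  0.02 -3.2 ]
[[177.94110722 256.7882878 ]
 [187.43006803 252.9282408 ]]
[[178.46939141 268.29510395]
 [191.51359464 262.73348069]
 [189.24269502 259.8837424 ]
 [176.28024295 265.3353601 ]]
```

View pics/s4c.png

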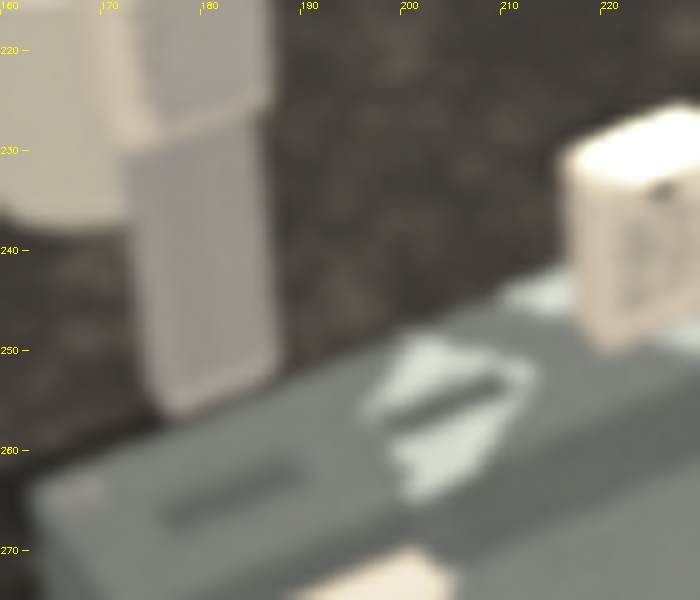

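Call:
{"op": "play_rows", "data": {"targets": [[-0.16,0.03,0.5,0,0,0,1],[0,0,1,0,0,0,1],[0,0,1,0,0,0,1],[0,0,0.7,0,0,0,1],[0,0,0.5,0,0,0,1],[0,0,0.3,0,0,0,1]]}}

```text
clock: 14.5
eef_pos: [0.5011, 0.3034, 0.13]
eef_rot: [180.0, 0.1, -14.3]
force: [-0.2, -0.1, -1.3]
finger_gap: 0.148
```

```bash
python3 - <<'E'
from h import *
t=fr(*RK,[(.0315,.048,.0801)])[0]
go(*t,RK[2])
E
```

```text
t 14.5 pos [0.5011 0.3034 0.13  ] rot [ 1.7996e+02  7.0000e-02 -1.4330e+01] F [-0.2 -0.1 -1.3] gap 0.148
 toolshift cm [ 0.11 -0.05  4.99] rotvec [ 0.001  0.001 -0.002] worlddelta [ 0.11  0.02 -4.99]
```

Foot is 18 mm in with no force; continue.

Call:
{"op": "play_rows", "data": {"targets": [[0.1,0,1,0,0,0,1],[0,0,1.3,0,0,0,1],[0,0,1.2,0,0,0,1],[0,0,0.8,0,0,0,1],[0,0,0.3,0,0,0,1],[0,0,0,0,0,0,1],[0,0,0,0,0,0,1],[0,0,0,0,0,0,1]]}}

```text
clock: 15.3
eef_pos: [0.5029, 0.3035, 0.0856]
eef_rot: [-180.0, -0.1, -14.3]
force: [-0.6, -0.2, -0.8]
finger_gap: 0.143
```

```bash
python3 - <<'E'
from h import *
t=fr(*RK,[(.0315,.048,.0801)])[0]
go(*t,RK[2])
E
```

```text
t 15.3 pos [0.5029 0.3035 0.0856] rot [-1.7996e+02 -6.0000e-02 -1.4320e+01] F [-0.6 -0.2 -0.8] gap 0.143
 toolshift cm [-0.07  0.01  0.55] rotvec [-0.001 -0.001 -0.002] worlddelta [-0.07  0.01 -0.55]
```

Call:
{"op": "play_rows", "data": {"targets": [[-0.05,0,0.4,0,0,0,1],[0,0,0.1,0,0,0,1],[0,0,0,0,0,0,1],[0,0,0,0,0,0,1]]}}

```text
clock: 15.7
eef_pos: [0.502, 0.3035, 0.08]
eef_rot: [-180.0, -0.0, -14.3]
force: [0.1, 0.2, -0.8]
finger_gap: 0.151
```

Call:
{"op": "play_rows", "data": {"targets": [[0,0,0,0,0,0,0.64],[0,0,0,0,0,0,0.64],[0,0,0,0,0,0,0.64],[0,0,0,0,0,0,0.64]]}}

```text
clock: 16.1
eef_pos: [0.502, 0.3035, 0.08]
eef_rot: [-180.0, -0.0, -14.3]
force: [-0.4, 0.3, -0.3]
finger_gap: 0.354
```

Call:
{"op": "play_rows", "data": {"targets": [[0,0,-1,0,0,0,0.64],[0,0,-2,0,0,0,0.6],[0,0,-3.5,0,0,0,0.5],[0,0,-4,0,0,0,0.5],[0,0,-2.5,0,0,0,0.5],[0,0,0,0,0,0,0.45],[0,0,0,0,0,0,0.45]]}}

```text
clock: 16.8
eef_pos: [0.502, 0.3034, 0.2103]
eef_rot: [-180.0, -0.0, -14.3]
force: [0.1, 0.4, 0.2]
finger_gap: 0.548
```

```bash
python3 - <<'E'
from h import *
t=fr(*BL,[(0,-.06,.21)])[0];print(t)
plan(*t,BL[2],10)
E
```

```text
[ 0.49651095 -0.04114638  0.21      ]
t 16.8 pos [0.502  0.3034 0.2103] rot [-1.7998e+02 -4.0000e-02 -1.4320e+01] F [0.1 0.4 0.2] gap 0.548
 toolshift cm [7.990e+00 3.352e+01 2.000e-02] rotvec [-0.    -0.001 -0.342] worlddelta [-5.500e-01 -3.446e+01 -3.000e-02]
[0.8  3.35 0.  ] -0.034
[0.68 3.38 0.  ] -0.034
[0.57 3.4  0.  ] -0.034
[0.45 3.42 0.  ] -0.034
[0.33 3.43 0.  ] -0.034
[0.22 3.44 0.  ] -0.034
[0.1  3.44 0.  ] -0.034
[-0.02  3.45  0.  ] -0.034
[-0.14  3.44  0.  ] -0.034
[-0.25  3.44  0.  ] -0.034
```

Call:
{"op": "play_rows", "data": {"targets": [[0.8,3.35,0,0,0,-0.034,0.45],[0.68,3.38,0,0,0,-0.034,0.45],[0.57,3.4,0,0,0,-0.034,0.45],[0.45,3.42,0,0,0,-0.034,0.45],[0.33,3.43,0,0,0,-0.034,0.45],[0.22,3.44,0,0,0,-0.034,0.45],[0.1,3.44,0,0,0,-0.034,0.45],[-0.02,3.45,0,0,0,-0.034,0.45]]}}

```text
clock: 17.6
eef_pos: [0.4958, 0.0266, 0.2076]
eef_rot: [-180.0, 0.2, 1.3]
force: [0.5, 0.2, 0.5]
finger_gap: 0.547
```

Call:
{"op": "play_rows", "data": {"targets": [[-0.14,3.44,0,0,0,-0.034,0.45],[-0.25,3.44,0,0,0,-0.034,0.45],[0,0,0,0,0,0,0.45],[0,0,0,0,0,0,0.45],[0,0,0,0,0,0,0.45]]}}

```text
clock: 18.1
eef_pos: [0.4955, -0.0402, 0.2088]
eef_rot: [-179.9, 0.1, 5.2]
force: [0.7, -0.0, 0.3]
finger_gap: 0.549
```

```bash
python3 - <<'E'
from h import *
t=fr(*BL,[(0,-.06,.107)])[0]
go(*t,BL[2])
cv2.imwrite("pics/scene5.png",ctrl.grab_frame("scene")[:,:,::-1])
crop("pics/scene5.png","pics/s5c.png",150,120,310,320,3)
E
```

```text
t 18.1 pos [ 0.4955 -0.0402  0.2088] rot [-1.7994e+02  1.1000e-01  5.1900e+00] F [ 0.7 -0.   0.3] gap 0.549
 toolshift cm [ 0.12  0.11 10.18] rotvec [-0.001  0.002 -0.001] worlddelta [  0.1   -0.09 -10.18]
```

View pics/s5c.png

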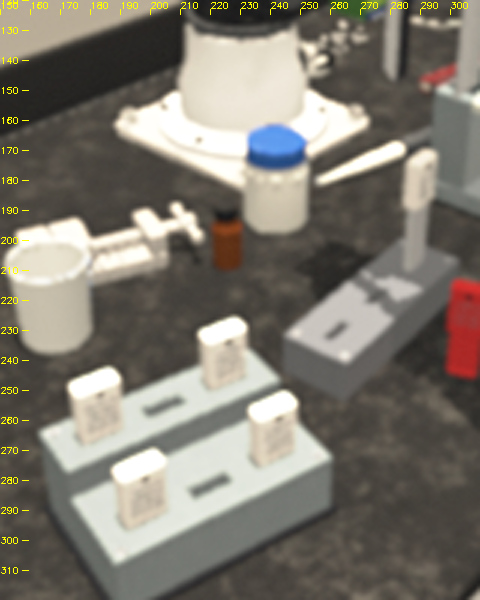

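Call:
{"op": "play_rows", "data": {"targets": [[0.12,0.1,2,0,0,0,0.45],[0,0,3,0,0,0,0.45],[0,0,3,0,0,0,0.45],[0,0,1.5,0,0,0,0.45],[0,0,0.3,0,0,0,0.45],[0,0,0,0,0,0,0.45],[0,0,0,0,0,0,0.45],[0,0,0,0,0,0,0.45]]}}

```text
clock: 18.95
eef_pos: [0.4983, -0.0421, 0.1133]
eef_rot: [179.9, -0.1, 5.2]
force: [0.0, -0.8, 0.7]
finger_gap: 0.549
```

```bash
python3 - <<'E'
from h import *
t=fr(*BL,[(0,-.06,.107)])[0]
go(*t,BL[2])
E
```

```text
t 18.95 pos [ 0.4983 -0.0421  0.1133] rot [ 1.7995e+02 -1.3000e-01  5.1800e+00] F [ 0.  -0.8  0.7] gap 0.549
 toolshift cm [-0.17 -0.11  0.63] rotvec [ 0.001 -0.002 -0.002] worlddelta [-0.18  0.1  -0.63]
```

Call:
{"op": "play_rows", "data": {"targets": [[-0.15,-0.11,0.5,0,0,0,0.45],[0,0,0.1,0,0,0,0.45],[0,0,0,0,0,0,0.45],[0,0,0,0,0,0,0.45]]}}

```text
clock: 19.35
eef_pos: [0.4957, -0.0411, 0.106]
eef_rot: [-180.0, 0.0, 5.2]
force: [0.7, 0.1, -0.0]
finger_gap: 0.55
```

Call:
{"op": "play_rows", "data": {"targets": [[0,0,0,0,0,0,0.7],[0,0,0,0,0,0,1],[0,0,0,0,0,0,1],[0,0,0,0,0,0,1],[0,0,0,0,0,0,1],[0,0,0,0,0,0,1],[0,0,0,0,0,0,1]]}}

```text
clock: 20.05
eef_pos: [0.4965, -0.0411, 0.1061]
eef_rot: [180.0, -0.1, 5.1]
force: [3.1, 0.3, -1.7]
finger_gap: 0.146
```

Call:
{"op": "play_rows", "data": {"targets": [[0,0,-1.5,0,0,0,1],[0,0,-3,0,0,0,1],[0,0,-4,0,0,0,1],[0,0,-4,0,0,0,1],[0,0,-2.5,0,0,0,1],[0,0,0,0,0,0,1],[0,0,0,0,0,0,1]]}}

```text
clock: 20.75
eef_pos: [0.4952, -0.041, 0.2551]
eef_rot: [-180.0, 0.1, 5.2]
force: [0.2, -0.4, -0.7]
finger_gap: 0.149
```

```bash
python3 - <<'E'
from h import *
plan(*TS[:2],.258,TS[2],7)
E
```

```text
t 20.75 pos [ 0.4952 -0.041   0.2551] rot [-1.7999e+02  8.0000e-02  5.1600e+00] F [ 0.2 -0.4 -0.7] gap 0.149
 toolshift cm [-1.62 21.82 -0.29] rotvec [-0.     0.001  0.048] worlddelta [  0.35 -21.88   0.29]
[-0.23  3.12 -0.04] 0.007
[-0.21  3.12 -0.04] 0.007
[-0.19  3.12 -0.04] 0.007
[-0.17  3.12 -0.04] 0.007
[-0.15  3.12 -0.04] 0.007
[-0.12  3.12 -0.04] 0.007
[-0.1   3.12 -0.04] 0.007
```

Call:
{"op": "play_rows", "data": {"targets": [[-0.23,3.12,-0.2,0,0,0.007,1],[-0.21,3.12,0,0,0,0.007,1],[-0.19,3.12,0,0,0,0.007,1],[-0.17,3.12,0,0,0,0.007,1],[-0.15,3.12,0,0,0,0.007,1],[-0.12,3.12,0,0,0,0.007,1],[-0.1,3.12,0,0,0,0.007,1]]}}

```text
clock: 21.45
eef_pos: [0.4977, -0.2602, 0.2546]
eef_rot: [-179.8, 0.3, 2.3]
force: [0.7, 0.4, -0.7]
finger_gap: 0.145
```

Call:
{"op": "play_rows", "data": {"targets": [[0,0,1,0,0,0,1],[0,0,0.5,0,0,0,1],[0,0,0,0,0,0,1],[0,0,0,0,0,0,1],[0,0,0,0,0,0,1]]}}

```text
clock: 21.95
eef_pos: [0.4993, -0.259, 0.2431]
eef_rot: [180.0, -0.0, 2.4]
force: [0.6, 0.0, 0.3]
finger_gap: 0.149
```

```bash
python3 - <<'E'
from h import *
go(*TS[:2],.23,TS[2])
p=ctrl.sense()
for n in("scene","top"):cv2.imwrite(f"pics/{n}6.png",ctrl.grab_frame(n)[:,:,::-1])
crop("pics/scene6.png","pics/s6c.png",295,115,365,175,10)
crop("pics/top6.png","pics/t6c.png",310,175,400,245,8)
x,y,z=p['eef_pos'];zf=z-.0981;yw=p['eef_rot'][2]
print(proj("scene",fr(x,y,yw,[(-.0015,.010,zf),(-.0015,-.010,zf),(-.003,.012,zf+.006),(-.003,-.012,zf+.006)])))
print(proj("scene",fr(*TS,[(.004,.013,.125),(-.004,.013,.125),(-.004,-.013,.125),(.004,-.013,.125)])))
E
```

```text
t 21.95 pos [ 0.4993 -0.259   0.2431] rot [ 1.7999e+02 -1.0000e-02  2.4200e+00] F [0.6 0.  0.3] gap 0.149
 toolshift cm [-0.07  0.08  1.31] rotvec [ 0. -0.  0.] worlddelta [-0.06 -0.08 -1.31]
[[333.76344285 146.34492085]
 [337.02800849 144.16227668]
 [334.18913392 144.76517929]
 [338.10999424 142.1638398 ]]
[[330.96439317 152.51550514]
 [333.44823444 153.29058977]
 [337.65328361 150.3701762 ]
 [335.19408409 149.61925855]]
```

View pics/s6c.png

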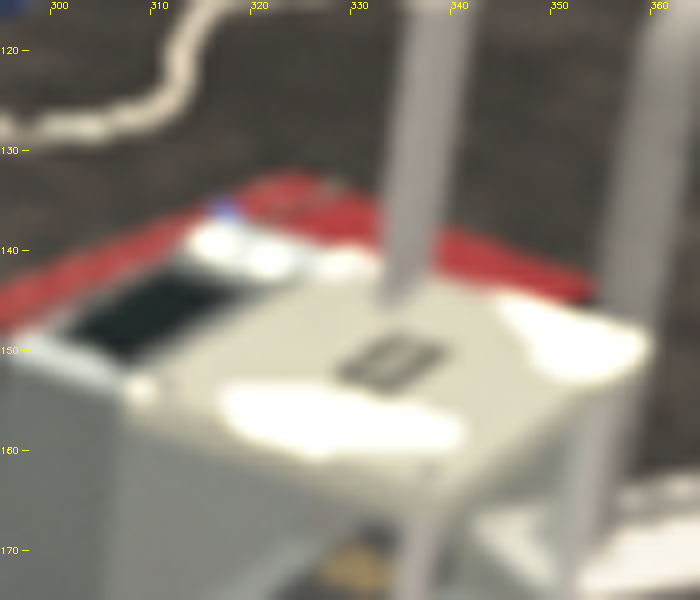

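View pics/t6c.png

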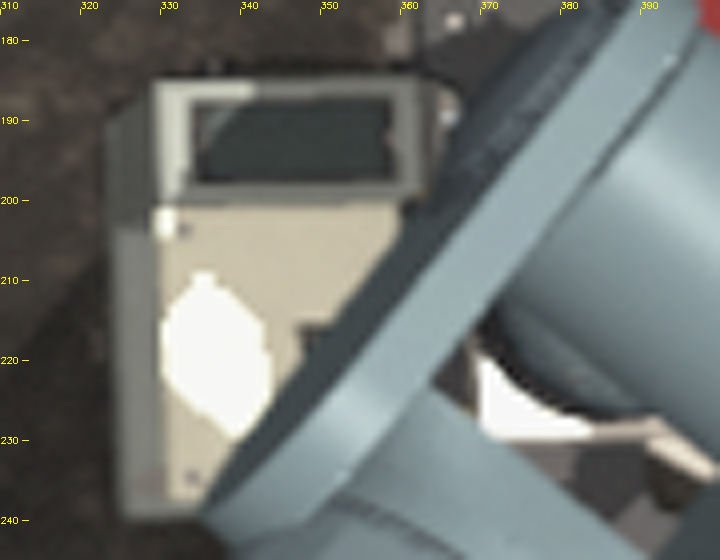

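```bash
python3 - <<'E'
from h import *
def cen(f,x0,y0,x1,y1,th):
    g=cv2.cvtColor(cv2.imread(f),cv2.COLOR_BGR2GRAY).astype(float)[y0:y1,x0:x1]
    bg=np.median(np.r_[g[0],g[-1]]);w=np.clip(bg-th-g,0,None);Y,X=np.mgrid[y0:y1,x0:x1]
    print(f,bg.round(),g.min(),(X*w).sum()/w.sum(),(Y*w).sum()/w.sum());return g
g=cen("pics/scene6.png",326,147,342,156,8);print(g.astype(int))
cen("pics/scene0.png",326,147,342,156,8)
print(proj("scene",[(*TS[:2],.125)]),proj("top",[(*TS[:2],.125)]))
# outline mask of frame in top
g=cv2.cvtColor(cv2.imread("pics/top0.png"),cv2.COLOR_BGR2GRAY)[212:226,344:365];print(g)
E
```

```text
pics/scene6.png 217.0 136.0 333.7742053343076 150.89294848374132
[[214 215 215 216 217 217 215 208 202 205 212 217 217 216 216 217]
 [215 215 215 216 216 211 200 185 173 179 192 201 205 210 213 216]
 [216 215 216 216 207 187 163 149 150 159 165 163 168 184 202 213]
 [217 216 212 200 183 158 140 146 158 160 151 137 141 169 197 212]
 [216 212 192 163 145 144 151 160 161 150 137 141 163 189 207 214]
 [218 212 185 149 136 142 149 151 145 139 149 174 198 213 216 217]
 [242 234 216 191 178 165 148 140 144 162 185 204 214 217 218 217]
 [255 254 250 245 241 227 200 182 185 202 215 218 216 217 216 216]
 [255 255 255 255 255 254 251 244 244 246 243 236 224 218 217 215]]
pics/scene0.png 255.0 182.0 333.7903448275862 151.17793103448275
[[334.33015687 151.43600319]] [[354.23424293 218.69326139]]
[[244 244 244 244 244 244 244 244 244 243 243 243 243 243 243 243 243 243
  243 243 243]
 [244 244 244 244 244 244 244 244 244 243 243 243 243 243 243 243 243 243
  243 243 243]
 [243 243 244 244 244 244 244 244 244 244 244 243 243 243 243 243 243 243
  243 243 243]
 [244 243 240 217 190 188 184 182 182 1
[... 240 characters left out ...]
4 208 132 174 156 162 163 109  49  49  47  58 133 131 100 221
  243 244 244]
 [244 244 244 215 143 174 149 125 123  84  44  43  44  54 127 131  99 220
  243 243 243]
 [244 244 244 215 128 150 134 107 117 123 118 121 123 123 134 120  91 219
  243 243 243]
 [244 244 244 211  98 104  96  87  95 101 102 103 102 101  99  90  77 218
  243 243 243]
 [244 244 244 240 234 233 233 233 233 233 233 232 232 232 233 232 232 240
  243 243 243]
 [244 244 244 244 244 244 244 244 244 244 244 244 244 244 244 244 244 244
  243 243 243]
 [244 244 244 244 244 244 244 244 244 244 244 244 244 244 244 244 244 243
  243 243 243]
 [244 244 244 244 244 244 244 244 244 244 244 244 244 244 244 243 243 243
  243 243 243]]
```

Call:
{"op": "play_rows", "data": {"targets": [[-0.07,0.12,1,0,0,0,1],[0,0,0.5,0,0,0,1],[0,0,0,0,0,0,1],[0,0,0,0,0,0,1],[0,0,0,0,0,0,1]]}}

```text
clock: 22.55
eef_pos: [0.4986, -0.2612, 0.2281]
eef_rot: [180.0, -0.0, 2.3]
force: [0.1, 0.2, -1.0]
finger_gap: 0.148
```

```bash
sed -i 's/TS=(.*)/TS=(.4986,-.2602,2.4)/' h.py; python3 - <<'E'
from h import *
go(*TS[:2],.213,TS[2])
p=ctrl.sense()
cv2.imwrite(f"pics/scene7.png",ctrl.grab_frame("scene")[:,:,::-1])
crop("pics/scene7.png","pics/s7c.png",310,125,360,165,14)
x,y,z=p['eef_pos'];zf=z-.0981;yw=p['eef_rot'][2]
print(proj("scene",fr(x,y,yw,[(-.0015,.010,zf),(-.0015,-.010,zf),(-.003,.012,zf+.006),(-.003,-.012,zf+.006)])))
E
```

```text
t 22.55 pos [ 0.4986 -0.2612  0.2281] rot [ 1.7999e+02 -1.0000e-02  2.3500e+00] F [ 0.1  0.2 -1. ] gap 0.148
 toolshift cm [ 0.   -0.1   1.51] rotvec [ 0.    -0.    -0.001] worlddelta [ 0.    0.1  -1.51]
[[333.66554995 150.98116479]
 [336.91134511 148.76046119]
 [334.08586768 149.43919876]
 [337.98421638 146.79130751]]
```

View pics/s7c.png

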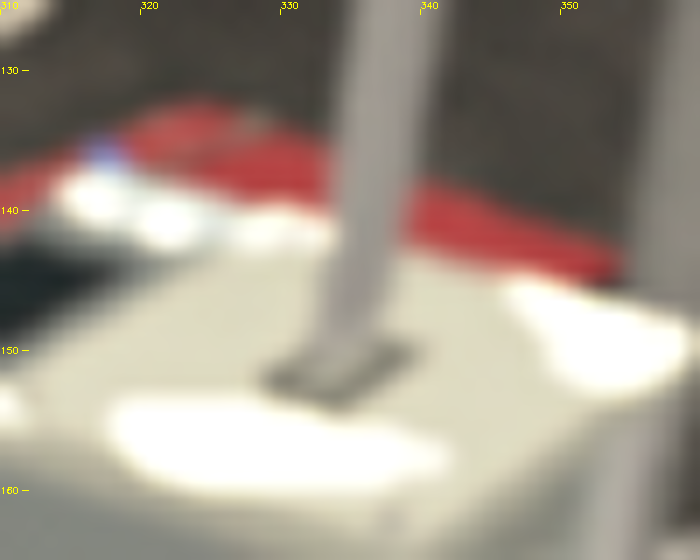

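Call:
{"op": "play_rows", "data": {"targets": [[0,-0.1,0.2,0,0,0,1],[0,0,0.3,0,0,0,1],[0,0,0.3,0,0,0,1],[0,0,0,0,0,0,1],[0,0,0,0,0,0,1]]}}

```text
clock: 23.1
eef_pos: [0.4984, -0.26, 0.2198]
eef_rot: [-180.0, 0.0, 2.3]
force: [-1.2, 0.4, 0.3]
finger_gap: 0.144
```

Call:
{"op": "play_rows", "data": {"targets": [[0,0,0.2,0,0,0,1],[0,0,0.2,0,0,0,1],[0,0,0,0,0,0,1],[0,0,0,0,0,0,1]]}}

```text
clock: 23.5
eef_pos: [0.4984, -0.26, 0.2159]
eef_rot: [-180.0, 0.0, 2.3]
force: [-1.0, 0.5, -0.6]
finger_gap: 0.152
```

Call:
{"op": "play_rows", "data": {"targets": [[0,0,0.3,0,0,0,1],[0,0,0.4,0,0,0,1],[0,0,0.4,0,0,0,1],[0,0,0.4,0,0,0,1],[0,0,0,0,0,0,1],[0,0,0,0,0,0,1],[0,0,0,0,0,0,1]]}}

```text
clock: 24.2
eef_pos: [0.4985, -0.2601, 0.2011]
eef_rot: [180.0, 0.0, 2.4]
force: [-0.0, 0.7, -0.2]
finger_gap: 0.149
```

```bash
python3 - <<'E'
from h import *
go(*TS[:2],.1551,TS[2]);print(ctrl.sense()['moment'])
E
```

```text
t 24.2 pos [ 0.4985 -0.2601  0.2011] rot [179.99   0.     2.35] F [-0.   0.7 -0.2] gap 0.149
 toolshift cm [0.01 0.01 4.6 ] rotvec [ 0.     0.    -0.001] worlddelta [ 0.01 -0.01 -4.6 ]
[0.013996   0.03022773 0.01014262]
```

Call:
{"op": "play_rows", "data": {"targets": [[0,0,0.4,0,0,0,1],[0,0,0.5,0,0,0,1],[0,0,0.5,0,0,0,1],[0,0,0.5,0,0,0,1],[0,0,0.5,0,0,0,1],[0,0,0.5,0,0,0,1],[0,0,0.5,0,0,0,1],[0,0,0.3,0,0,0,1]]}}

```text
clock: 25.0
eef_pos: [0.4984, -0.2599, 0.1634]
eef_rot: [-180.0, 0.0, 2.3]
force: [-0.1, 0.6, -0.3]
finger_gap: 0.146
```

Call:
{"op": "play_rows", "data": {"targets": [[0,0,0,0,0,0,1],[0,0,0,0,0,0,1],[0,0,0,0,0,0,1]]}}

```text
clock: 25.3
eef_pos: [0.4986, -0.2602, 0.1642]
eef_rot: [180.0, -0.0, 2.3]
force: [-0.5, 0.2, -0.4]
finger_gap: 0.148
```

Call:
{"op": "play_rows", "data": {"targets": [[0,0,0.2,0,0,0,1],[0,0,0.2,0,0,0,1],[0,0,0.2,0,0,0,1],[0,0,0.2,0,0,0,1],[0,0,0.2,0,0,0,1],[0,0,0.2,0,0,0,1],[0,0,0,0,0,0,1],[0,0,0,0,0,0,1]]}}

```text
clock: 26.1
eef_pos: [0.4985, -0.2601, 0.1523]
eef_rot: [180.0, -0.0, 2.4]
force: [-1.9, 0.6, 4.2]
finger_gap: 0.145
```

Call:
{"op": "play_rows", "data": {"targets": [[0,0,0.2,0,0,0,1],[0,0,0.2,0,0,0,1],[0,0,0.2,0,0,0,1],[0,0,0.1,0,0,0,1],[0,0,0,0,0,0,1],[0,0,0,0,0,0,1],[0,0,0,0,0,0,1]]}}

```text
clock: 26.8
eef_pos: [0.4986, -0.2601, 0.1454]
eef_rot: [180.0, -0.0, 2.4]
force: [-3.3, 2.0, 6.5]
finger_gap: 0.147
```

```bash
python3 - <<'E'
from h import *
go(*TS[:2],.1451,TS[2])
for n in("scene","top"):cv2.imwrite(f"pics/{n}8.png",ctrl.grab_frame(n)[:,:,::-1])
print(ctrl.sense()['force'],ctrl.sense()['moment'])
crop("pics/scene8.png","pics/s8c.png",150,100,370,310,3)
E
```

```text
t 26.8 pos [ 0.4986 -0.2601  0.1454] rot [ 1.7999e+02 -1.0000e-02  2.3600e+00] F [-3.3  2.   6.5] gap 0.147
 toolshift cm [0.   0.01 0.03] rotvec [ 0.    -0.    -0.001] worlddelta [ 0.   -0.01 -0.03]
[-2.49552967  0.96596106  6.09704062] [ 0.3594072   0.69985889 -0.01875316]
```

View pics/s8c.png

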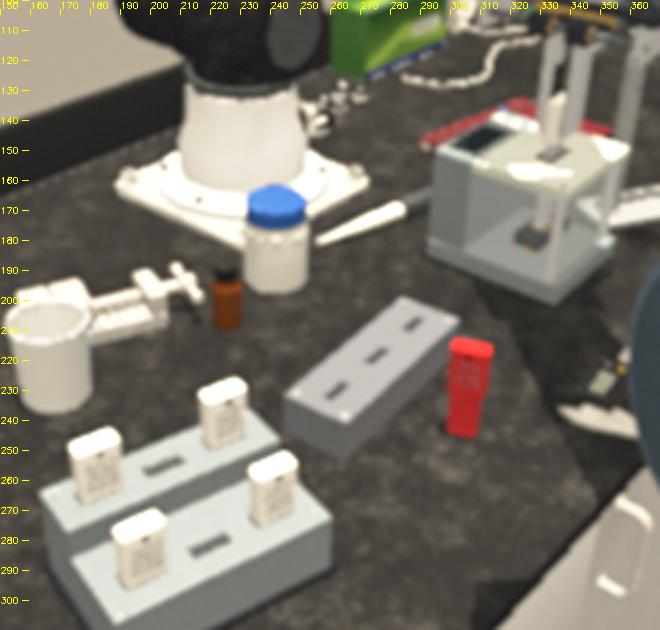

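Call:
{"op": "play_rows", "data": {"targets": [[0,0,0.1,0,0,0,1],[0,0,0,0,0,0,1],[0,0,0,0,0,0,1],[0,0,0,0,0,0,1],[0,0,0,0,0,0,1],[0,0,0,0,0,0,1]]}}

```text
clock: 27.5
eef_pos: [0.4986, -0.2602, 0.1445]
eef_rot: [180.0, -0.0, 2.4]
force: [-2.2, 0.9, 7.2]
finger_gap: 0.149
```

```bash
python3 - <<'E'
from h import *
go(*TS[:2],.1441,TS[2])
cv2.imwrite("pics/scene9.png",ctrl.grab_frame("scene")[:,:,::-1])
crop("pics/scene9.png","pics/s9c.png",300,100,370,200,6)
p=ctrl.sense()['eef_pos']
print(ctrl.sense()['joint_vel'].round(2), proj("scene",[(p[0],p[1],.125+.036-.022),(p[0],p[1],.125+.036+.022),(p[0],p[1],.047)]))
E
```

```text
t 27.5 pos [ 0.4986 -0.2602  0.1445] rot [ 1.7999e+02 -1.0000e-02  2.3500e+00] F [-2.2  0.9  7.2] gap 0.149
 toolshift cm [0.   0.   0.04] rotvec [ 0.    -0.    -0.001] worlddelta [ 0.   -0.   -0.04]
[-0.07  0.   -0.03  0.03  0.   -0.04] [[335.08161255 146.9797753 ]
 [337.2121866  132.63358336]
 [330.92548785 174.96498563]]
```

View pics/s9c.png

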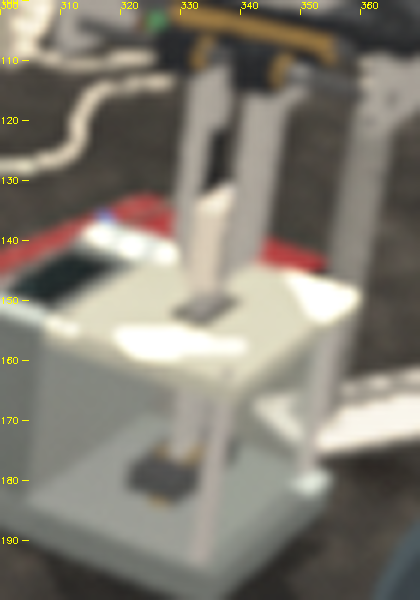

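```bash
python3 - <<'E'
from rig import ctrl
print(ctrl.finish_job());s=ctrl.sense();print(s['clock'],s['eef_pos'],s['force'],s['finger_gap'])
E
```

```text
the job is handed in; nothing more can be done
None
the job is handed in; nothing more can be done
```

I handed the job in at about 27.5 s of the 72 s allowed. No verdict was reported, so what follows is from my own checks.

- **Filed coupons:** The short coupon stands in the low row (slot at rack y = −48 mm) and the middle one in the high row (slot at y = +48 mm). Both went in with next to no force and were released. In the later pictures both grips looked flat on their steps, and the two coupons already filed, the vial and the beaker looked unmoved. The red look-alike was left alone.
- **Long coupon:** It went through the tester slot with hardly any contact force and is still gripped, at an opening of about 14 mm. The tool is within about 0.1 mm in position and 0.1° in yaw of my measured slot pose.
- **Carriage travel:** I could not read this directly.
  - The tool height puts it at about 10 mm down.
  - The vertical push of about 7 to 8 N puts it at about 9 to 10 mm, so the two roughly agree. Both are above the 7 mm needed.
- **Not fully clean:** About 2 N of sideways force remained on the tool, which probably means the strip is rubbing lightly in the slot.

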